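# Index the rotary assembly stage to its long scale line

### The job

The small satellite board stack is bolted to the dial of a rotary stage. With a fingertip, gently push the upright steel pin on the dial round, either way, until the dial's white index mark lines up with the one long line of the scale around it, and leave it there. Only push the pin with the outside of the fingers: never take it between them, do not touch the board stack, and leave the things lying around where they are.

Things in the scene. Friction and masses are not known exactly. Their poses are not given: they have to be found in the camera images.
- dial_centre (a point): point on the dial's upright turning axis, on the dial's top face, 28 mm above the work surface. The dial is a flat black disc of radius 85 mm; around it, 4 mm lower, lies a fixed aluminium scale ring of outer radius 106 mm on a round grey base of radius 110 mm with three 10 mm high foot lugs that reach 128 mm out; the base is fixed to the bench, 24 mm high in all
- target_line (a point): point on the scale ring at the inner end of the target line, 86 mm from the axis, 24 mm above the work surface. The target line is the only long, broad line of the scale: black, radial, 4 mm wide, 18 mm long, against short thin lines 6 mm long every 10 degrees elsewhere
- index_mark (a point): point at the outer end of the dial's index mark, 86 mm from the axis, 24 mm above the work surface; turns with the dial. The mark is a white radial line 4 mm wide and 28 mm long on the black dial, running out to its rim
- pin_mid (a point): middle of the upright round steel drive pin of the dial: 14 mm in diameter (with a 2 mm thick collar, 20 mm wide, at its foot, for looks only), 40 mm high, its foot at 28 mm and its flat top at 68 mm above the work surface, this point at 48 mm. It stands 72 mm from the axis, diametrically opposite the index mark, and turns with the dial
- dial (a joint): angle of the dial in rad, growing counter-clockwise seen from above; 0 (or any whole turn, 6.283) when the index mark is exactly at the target line. It starts between 0.7 and 5.6. The dial turns either way with no end stop within a full turn each way, drags with a steady friction of about 3 N at the pin, and stays where it is left (no spring)
- boards_mid (a point): middle of the delicate board stack bolted on the middle of the dial (three 50 mm square boards on four posts), 38 mm high; this point is on the turning axis 51 mm above the work surface, the stack's underside at 32 mm, its top 70 mm above the work surface; its corners reach 36 mm from the axis. It sits on a 4 mm high aluminium disc of radius 40 mm. It turns with the dial
- tape: bystander: amber roll of tape lying flat, 84 mm outer diameter, 48 mm high; origin at the centre of its underside
- meter: bystander: yellow handheld meter lying on its back, 170 x 80 x about 47 mm; origin at the centre of its underside
- driver: bystander: screwdriver with a red handle, 170 mm long, lying on the bench; origin at about its middle, on the bench
- jar: bystander: small closed white jar, 48 mm in diameter, 55 mm high; origin at the centre of its underside

How it is judged:
At the end, for the whole second after the job is handed in: The index mark points at the long target line to within 5 mm at the dial's rim (about 3.3 degrees), and the dial is at rest (horizontal distance between index_mark and target_line below 0.005 m and velocity of joint dial between -0.03 and 0.03 rad/s); the robot touches nothing.
It fails at once if the pin is taken between the fingers (grasp point within 8 mm of the pin's axis, at the pin's height) (horizontal distance between the grasp point and pin_mid below 0.008 m and height (world z) of the grasp point below 0.075 m).
It fails at once if the pin is pushed hard (more than 25 N) (contact force between the fingers and dial_c2 above 25 N).
It fails at once if the board stack is touched (contact force between any of the fingers, the arm and dial_c3 above 0.5 N).
It fails at once if a bystander is moved by more than 15 mm or lifted (distance of any of tape, meter, driver, jar from where it was at the start of the episode above 0.015 m).
It also fails if it takes over 54 s, if anything falls off the work surface, if the arm or the gripper's body presses on something with over 40 N, if the wrist force passes 120 N, or if a joint passes its speed limit or range.

### The arm

A 7-joint arm with a two-finger parallel gripper is mounted at the origin on the work surface. World frame = base frame: x ahead of the robot, y to its left, z up, the work surface at z = 0. Lengths are in m, angles in rad, forces in N, time in s.
With the tool pointing down it reaches from about 0.35 to 0.9 m from the base axis. Payload 19.9 kg.
Tool frame: the origin (TCP) lies on the centre line of the jaws, within the pads' length; the fingertips stand bot.tip_extent ahead of it and the grasp point (between the pads) lies 8 mm behind it (bot.tip_extent is the distance from the TCP to the fingertips, in m); z points along the fingers, y is the line along which they close (so a half turn about z gives the same grasp; the last joint's range is limited). The gripper opens to 94 mm and grips with 3 to 60 N. Pads are 16 mm wide; open, the fingers measure 119 mm over their backs; the gripper's body (75 mm by 177 mm) begins 78 mm behind the grasp point.
Start: joints at [-1.192, 0.417, -0.01, 1.614, 0.005, 1.111, -0.053], TCP at [0.255, 0.57, 0.216] pointing down, gripper open.
Joint ranges: [-2.81, 2.81], [-0.39, 2.02], [-1.27, 1.25], [0.06, 2.57], [-1.19, 4.33], [0.19, 2], [-2.82, 2.82]. Speed limits (rad/s): [1.89, 1.89, 2.39, 2.39, 3.01, 3.01, 3.01].

### API

Orientations are given as a unit quaternion [x, y, z, w].
In Python, from workcell import status, imaging, hand_in, bot gives the robot as it stands.
- The arm moves only by the shell command python3 -m crank 'ROWS'. ROWS is JSON, a list of rows, each an object of numbers: "dx", "dy", "dz": the shift along the tool's x, y, z normalised to -1 to 1, where 1 is 10 cm; "yaw": the turn about the tool's z normalised to -1 to 1, where 1 is 90 degrees; "claw": the opening, from 0 (shut) to 1 (fully open). A call has 1 to 20 rows; each row is the pose to reach, as a shift and turn from the pose commanded when the call began, along the tool's axes at that moment; what a row does not reach only later rows make up. A row lasts 1/12 s, in which the tool goes at most 41.7 mm and 7.16 degrees, less where a joint would pass 70% of its speed; a pose out of reach is approached as far as the arm can. A call with a number of a shift or a turn outside -1 to 1 is refused whole. A call with a gripper value outside its range is refused whole. The fingers move at their own pace and stop on an object; the grip force is fixed at half the most. Time passes only in rows, so rows that repeat a pose let the fingers close. It gives the time, the measured TCP pose, the force, the opening and the grip force at its end, in the units of the state.
- status.get_obs(): the state, without advancing time (a new reading comes with each control period).
- imaging.snapshot(name): name is "scene" or "top" or "wrist"; returns a dict with "color" (420x560x3 uint8, red, green, blue), "fx", "fy", "cx", "cy" (pixels), "k1" (the pictures are not rectified: a ray, as slopes to the right and down, at radius r is drawn at 1 + k1 r^2 times it, then the intrinsics apply), "rvec" (rotation vector, rad) and "tvec" (3), from world to camera coordinates, as OpenCV has them. Camera axes: x right, y down, z forward; pixel columns grow to the right and rows downward; lengths in m; the calibration is good to about 2 mm. A picture is of the moment at which its call begins. There is no depth.
- hand_in(): hands the job in; it is judged then, once.
Trained networks look in a picture, given as the dict that the camera call returned (one of the last four; its "shot" number tells which), for a name from the list of things; names that differ only in an ending like _2 or _b are one class to them, and where a whole thing is asked for, a point or a joint stands for the part that bears it (a point fixed in the world has none). Each returns a list of dicts, best first, with "conf" (0 to 1); they miss things now and then, are a little off and sometimes report something else, mostly with a low value. They report only what shows in the picture. A call takes as long as a camera call.
- imaging.recognise(picture, name): "centre" ([column, row] in pixels, amid what is visible of it).
The state is a dict: "t": time; "joints": joint angles; "joint_vel": joint speeds; "effort": joint torques, N m; "eef_pos": TCP position; "orientation": TCP orientation; "force": force on the tool from outside, world axes, zero at the start; "ft_torque": the same for the moment, N m; "opening": finger opening in m; "grasp_force": force on a finger pad.
Only numpy, scipy, OpenCV 4.12 (cv2) and the standard library are available. Lean on these libraries where they do the work, as an engineer would, in place of code of your own. Each camera call takes 0.05 s, during which the arm holds its last target. There are 200 camera calls.

## Working session

There is one attempt and no reset: what is moved stays moved. The work goes in short steps, Python scripts to look and compute and a shell command to move; the robot and the scene stay as the last step left them, time stands still between calls to the robot, and variables do not carry over. Pictures are saved under pics/ and viewed, at most 10 in all, crops included, and the job is handed in when it is done.

```bash
mkdir -p pics; cat > h.py <<'E'
import numpy as np, cv2
from workcell import status, imaging, bot
def shot(n,f=None):
    s=imaging.snapshot(n)
    if f: cv2.imwrite('pics/'+f,cv2.cvtColor(s['color'],cv2.COLOR_RGB2BGR))
    return s
def ray(s,px):
    R=cv2.Rodrigues(np.array(s['rvec'],float))[0]; t=np.array(s['tvec'],float).ravel()
    d=np.array([(px[0]-s['cx'])/s['fx'],(px[1]-s['cy'])/s['fy']]); u=d.copy()
    for _ in range(30): u=d/(1+s['k1']*(u@u))
    return -R.T@t, R.T@np.array([u[0],u[1],1])
def atz(s,px,z):
    o,d=ray(s,px); return o+d*(z-o[2])/d[2]
def proj(s,P):
    R=cv2.Rodrigues(np.array(s['rvec'],float))[0]; p=R@np.array(P,float)+np.array(s['tvec'],float).ravel()
    u=p[:2]/p[2]; u=u*(1+s['k1']*(u@u)); return np.array([u[0]*s['fx']+s['cx'],u[1]*s['fy']+s['cy']])
def tri(rs):
    A=np.zeros((3,3));b=np.zeros(3)
    for o,d in rs:
        d=d/np.linalg.norm(d);M=np.eye(3)-np.outer(d,d);A+=M;b+=M@o
    return np.linalg.solve(A,b)
E
python3 - <<'E'
from h import *
np.set_printoptions(precision=3,suppress=True)
ss={n:shot(n,n+'0.png') for n in('top','scene')}
Z=dict(dial_centre=.028,target_line=.024,index_mark=.024,pin_mid=.048,boards_mid=.051,tape=.024,meter=.023,driver=.015,jar=.027)
for k,z in Z.items():
    rs=[]
    for n,s in ss.items():
        r=imaging.recognise(s,k)
        for q in r[:2]: print(k,n,q['conf'],np.array(q['centre']),atz(s,q['centre'],z))
        if r: rs.append(ray(s,r[0]['centre']))
    if len(rs)==2: print('   tri',tri(rs))
o=status.get_obs();print(bot.tip_extent,o['t'],o['eef_pos'],o['orientation'],o['opening'])
E
```

```text
dial_centre top 0.79 [326.9 211.3] [ 0.585 -0.089  0.028]
dial_centre scene 0.8 [211.4 234.6] [ 0.623 -0.099  0.028]
   tri [ 0.588 -0.098  0.002]
target_line top 0.73 [332.7 213.9] [ 0.579 -0.105  0.024]
target_line top 0.37 [334.4 210.2] [ 0.588 -0.109  0.024]
index_mark top 0.89 [333.5 208.5] [ 0.593 -0.106  0.024]
index_mark scene 0.66 [210.2 229.2] [ 0.595 -0.104  0.024]
   tri [ 0.593 -0.106  0.022]
pin_mid top 0.91 [332.1 214. ] [ 0.576 -0.101  0.048]
pin_mid top 0.36 [120.7 200. ] [0.602 0.426 0.048]
pin_mid scene 0.79 [212.3 225.3] [ 0.613 -0.096  0.048]
   tri [ 0.579 -0.102  0.023]
boards_mid top 0.89 [335.6 210.7] [ 0.584 -0.109  0.051]
boards_mid top 0.19 [332.  215.4] [ 0.572 -0.1    0.051]
boards_mid scene 0.62 [209.6 225.5] [ 0.618 -0.102  0.051]
   tri [ 0.587 -0.109  0.029]
tape top 0.61 [455.9 238.4] [ 0.522 -0.418  0.024]
tape scene 0.58 [101.8 212.1] [ 0.516 -0.392  0.024]
   tri [ 0.519 -0.403  0.028]
meter top 0.9 [121.8 200.1] [0.605 0.431 0.023]
meter scene 0.71 [434.7 229.9] [0.611 0.443 0.023]
   tri [0.607 0.438 0.02 ]
driver top 0.84 [155.4 305.5] [0.342 0.337 0.015]
driver scene 0.57 [367.2 178.4] [0.335 0.339 0.015]
   tri [0.342 0.336 0.019]
jar top 0.79 [333.7 132.9] [ 0.789 -0.105  0.027]
jar scene 0.92 [200.4 278.4] [ 0.771 -0.109  0.027]
   tri [ 0.786 -0.105  0.04 ]
0.011 1.0 [0.255 0.57  0.216] [ 0.209  0.978 -0.    -0.   ] 0.09405167370956079
```

```bash
python3 - <<'E'
import cv2,numpy as np
a=cv2.imread('pics/top0.png')[140:280,265:405];b=cv2.imread('pics/scene0.png')[165:295,135:285]
a=cv2.resize(a,(400,400),interpolation=3);b=cv2.resize(b,(400,347),interpolation=3)
c=np.zeros((400,800,3),np.uint8);c[:,:400]=a;c[:347,400:]=b
cv2.imwrite('pics/c0.png',c)
E
```

```text
(no output)
```

View pics/c0.png

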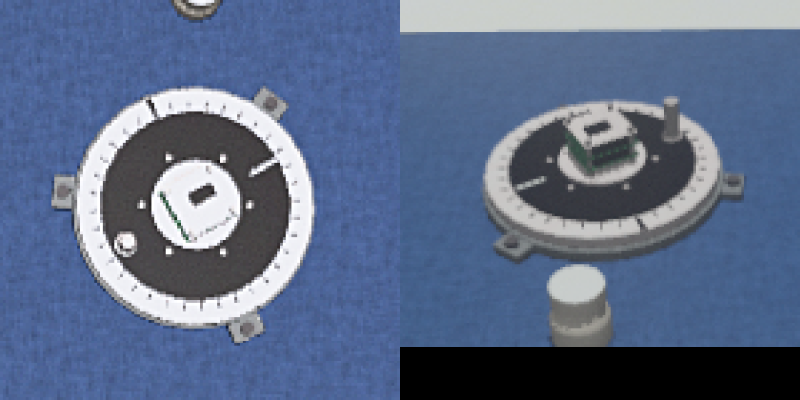

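View pics/top0.png

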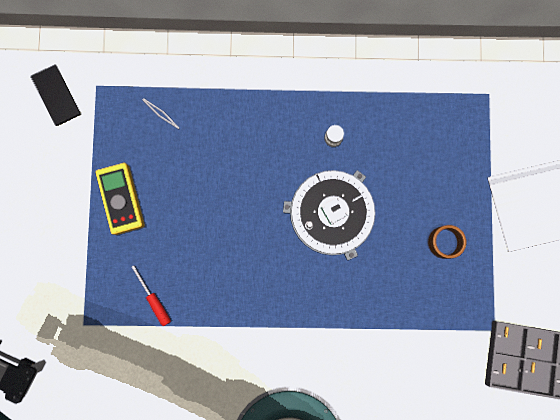

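The top view shows the dial centred near px (334,211). The long target line is upper left at about (318,178), the index mark is to the right at (361,196), and the pin is lower left at (309,224). The index needs roughly 86° CCW, so the pin sweeps the near side. I'll move toward the dial at a safe height while measuring more exactly.

```bash
for i in 1 2; do python3 -m crank '[{"dx":-0.4,"dy":-0.3,"claw":0},{"dx":-0.8,"dy":-0.6,"claw":0},{"dx":-0.91,"dy":-0.68,"claw":0},{"dx":-0.91,"dy":-0.68,"claw":0}]'; done
python3 - <<'E'
from h import *
np.set_printoptions(precision=4,suppress=True)
f=400/140
s=shot('top')
c=lambda x,y:((x+.5)/f+265-.5,(y+.5)/f+140-.5)
P=dict(lineout=(149.5,97),linein=(153.5,117),idxout=(274,160),idxin=(250,174))
for k,v in P.items(): print(k,atz(s,c(*v),.024))
print('pintop',atz(s,c(125,240),.068))
# ring outline: white ring edge
hsv=cv2.cvtColor(s['color'],cv2.COLOR_RGB2HSV)[130:290,255:410]
m=((hsv[...,1]<60)&(hsv[...,2]>150)).astype(np.uint8)
n,l,st,ce=cv2.connectedComponentsWithStats(m)
i=1+np.argmax(st[1:,4]); ys,xs=np.where(l==i)
h=cv2.convexHull(np.c_[xs+255,ys+130].astype(np.float32))[:,0]
W=np.array([atz(s,p,.024)[:2] for p in h])
A=np.c_[2*W,np.ones(len(W))];q=np.linalg.lstsq(A,(W**2).sum(1),rcond=None)[0]
print('ring',q[:2],np.sqrt(q[2]+q[:2]@q[:2]))
E
```

```text
lineout [ 0.6821 -0.0634  0.024 ]
linein [ 0.664  -0.0672  0.024 ]
idxout [ 0.627  -0.1756  0.024 ]
idxin [ 0.614  -0.1542  0.024 ]
pintop [ 0.5493 -0.0403  0.068 ]
ring [ 0.5844 -0.1042] 0.11412689759340573invalid input at $[0]: expected keys dx, dy, dz, yaw, claw
invalid input at $[0]: expected keys dx, dy, dz, yaw, claw
```

```bash
for i in 1 2 3; do python3 -m crank '[{"dx":-0.4,"dy":-0.3,"dz":0,"yaw":0,"claw":0},{"dx":-0.8,"dy":-0.6,"dz":0,"yaw":0,"claw":0},{"dx":-0.91,"dy":-0.68,"dz":0,"yaw":0,"claw":0},{"dx":-0.91,"dy":-0.68,"dz":0,"yaw":0,"claw":0}]'; done
```

```text
t: 1.38
eef_pos: [0.3146, 0.4661, 0.2168]
orientation: [0.212, 0.977, -0.001, 0.001]
force: [-0.4, -0.6, 0.8]
opening: 0.071
grasp_force: 0.0
t: 1.72
eef_pos: [0.3693, 0.3668, 0.2168]
orientation: [0.212, 0.977, -0.0, 0.001]
force: [-0.2, -0.5, -0.1]
opening: 0.0443
grasp_force: 0.0
t: 2.05
eef_pos: [0.4241, 0.2674, 0.2168]
orientation: [0.212, 0.977, -0.0, 0.001]
force: [0.9, -0.1, -0.2]
opening: 0.0174
grasp_force: 0.0
```

```bash
for i in 1 2 3; do python3 -m crank '[{"dx":-0.4,"dy":-0.3,"dz":0,"yaw":0,"claw":0},{"dx":-0.8,"dy":-0.6,"dz":0,"yaw":0,"claw":0},{"dx":-0.91,"dy":-0.68,"dz":0,"yaw":0,"claw":0},{"dx":-0.91,"dy":-0.68,"dz":0,"yaw":0,"claw":0}]' | grep pos; done
python3 -m crank '[{"dx":0,"dy":0,"dz":0,"yaw":0.9,"claw":0},{"dx":0,"dy":0,"dz":0,"yaw":0.9,"claw":0},{"dx":0,"dy":0,"dz":0,"yaw":0.9,"claw":0},{"dx":0,"dy":0,"dz":0,"yaw":0.9,"claw":0},{"dx":0,"dy":0,"dz":0,"yaw":0.9,"claw":0},{"dx":0,"dy":0,"dz":0,"yaw":0.9,"claw":0},{"dx":0,"dy":0,"dz":0,"yaw":0.9,"claw":0},{"dx":0,"dy":0,"dz":0,"yaw":0.9,"claw":0},{"dx":0,"dy":0,"dz":0,"yaw":0.9,"claw":0},{"dx":0,"dy":0,"dz":0,"yaw":0.9,"claw":0},{"dx":0,"dy":0,"dz":0,"yaw":0.9,"claw":0},{"dx":0,"dy":0,"dz":0,"yaw":0.9,"claw":0},{"dx":0,"dy":0,"dz":0,"yaw":0.9,"claw":0}]'
python3 -m crank '[{"dx":0,"dy":0,"dz":0,"yaw":0.5,"claw":0},{"dx":0,"dy":0,"dz":0,"yaw":0.5,"claw":0},{"dx":0,"dy":0,"dz":0,"yaw":0.5,"claw":0},{"dx":0,"dy":0,"dz":0,"yaw":0.5,"claw":0},{"dx":0,"dy":0,"dz":0,"yaw":0.5,"claw":0},{"dx":0,"dy":0,"dz":0,"yaw":0.5,"claw":0},{"dx":0,"dy":0,"dz":0,"yaw":0.5,"claw":0},{"dx":0,"dy":0,"dz":0,"yaw":0.5,"claw":0},{"dx":0,"dy":0,"dz":0,"yaw":0.5,"claw":0}]'
python3 -c "
from h import *
s=shot('wrist','w1.png')
o=status.get_obs();print(o['joints'])
for n,P in dict(c=(.585,-.104,.028),pin=(.549,-.040,.068),line=(.664,-.067,.024),idx=(.628,-.177,.024)).items(): print(n,proj(s,P))
"
```

```text
eef_pos: [0.479, 0.1681, 0.2168]
eef_pos: [0.5339, 0.0686, 0.2167]
eef_pos: [0.5887, -0.0309, 0.2165]
t: 4.13
eef_pos: [0.587, -0.0242, 0.2164]
orientation: [0.794, 0.607, -0.0, 0.0]
force: [-0.5, 0.3, 0.1]
opening: 0.0005
grasp_force: 0.0
t: 4.88
eef_pos: [0.587, -0.0246, 0.2164]
orientation: [0.966, 0.26, -0.0, 0.0]
force: [-0.1, 0.4, -0.5]
opening: -0.0001
grasp_force: 0.0
[-0.61245254  0.44674059  0.79749648  1.73067607 -0.35176365  1.11352803
 -0.75163024]
c [335.20864564 226.72570061]
pin [275.04964372 237.37338134]
line [344.72920883 155.04141374]
idx [402.74010217 225.30099874]
```

View pics/w1.png

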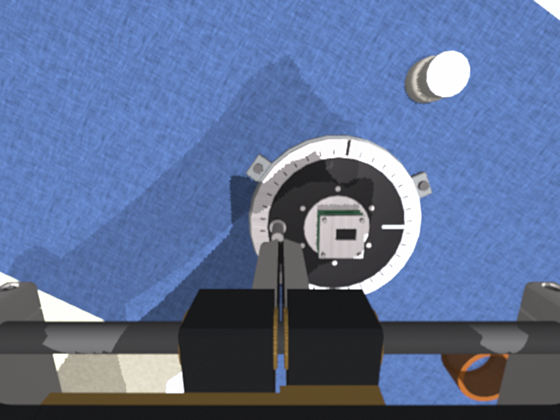

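The wrist view shows the pin top at (278,228), the long line's inner end at (347,154), the index mark's outer end at (404,227), and the closed fingers just behind the pin. I'll triangulate with the top view.

```bash
python3 -c "
from h import *
np.set_printoptions(precision=4,suppress=True)
s=shot('wrist');t=shot('top');f=400/140
c=lambda x,y:((x+.5)/f+264.5,(y+.5)/f+139.5)
for n,p,q,z in [('pin',(278,228),(125,240),.068),('line',(347,154),(153.5,117),.024),('idx',(404,227),(274,160),.024)]:
  print(n,atz(s,p,z),tri([ray(s,p),ray(t,c(*q))]))
g=s['color'].astype(int)
im=cv2.cvtColor(s['color'],cv2.COLOR_RGB2BGR)[125:305,235:435]
cv2.imwrite('pics/w1c.png',cv2.resize(im,(800,720)[:1]+(600,) if 0 else (660,594),interpolation=3))
"
```

```text
pin [ 0.5601 -0.0375  0.068 ] [ 0.5516 -0.042   0.0395]
line [ 0.6663 -0.0688  0.024 ] [ 0.6654 -0.0682  0.0224]
idx [ 0.627  -0.1798  0.024 ] [ 0.6267 -0.1749  0.0321]
```

View pics/w1c.png

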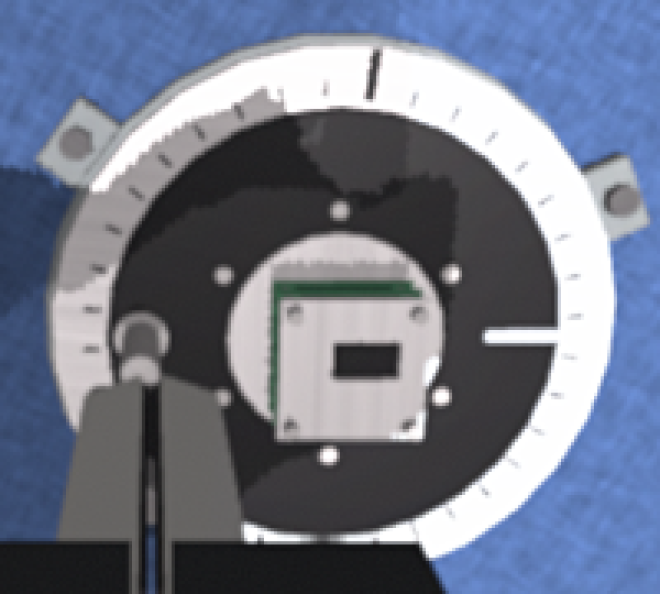

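The crop corrects me: the pin's collar/foot is at about (277,227) and its top is at (277,238), leaning toward the fingers.

```bash
python3 -c "
from h import *
np.set_printoptions(precision=4,suppress=True)
s=shot('wrist');t=shot('top');f=400/140
c=lambda x,y:((x+.5)/f+264.5,(y+.5)/f+139.5)
p=(277.1,237.7)
foot=atz(s,(277.4,227.4),.030);top=atz(s,p,.068)
print(foot,top,tri([ray(s,p),ray(t,c(125,240))]))
line=atz(s,(347.7,154.7),.024);idx=atz(s,(404,227),.024)
pin=(foot+top)/2; C=pin+(idx-pin)*72/158
print('C',C,'r',np.linalg.norm((pin-idx)[:2]),np.linalg.norm((line-C)[:2]))
a=lambda v:np.degrees(np.arctan2(v[1],v[0]))
print(a(pin-C),a(line-C),a(idx-C))
d=[atz(s,(235+x/3.3,125+y/3.3),.028) for x,y in((110,322),(558,322),(334,108))];print(d,(d[0]+d[1])/2)
"
```

```text
[ 0.549  -0.0428  0.03  ] [ 0.5498 -0.0424  0.068 ] [ 0.5496 -0.0413  0.0682]
C [ 0.5847 -0.1052  0.0376] r 0.15775463344371307 0.08859480959389833
119.36447884553772 23.2837417248204 -60.63552115446228
[array([ 0.5483, -0.0303,  0.028 ]), array([ 0.6318, -0.1746,  0.028 ]), array([ 0.6563, -0.0597,  0.028 ])] [ 0.59   -0.1025  0.028 ]
```

```bash
cat > plan.py <<'E'
# rows from the present pose to pin angles a0..a1 (deg), n rows; gap = extra clearance behind the pin
import sys; from h import *
def plan(a0,a1,n,gap0=0,gap1=0,z=.053,C=(.5847,-.1052),R=.075):
    o=status.get_obs(); q=o['orientation']; p=np.array(o['eef_pos'])
    from scipy.spatial.transform import Rotation as Ro
    M=Ro.from_quat(q).as_matrix(); th=np.arctan2(M[1,0],M[0,0])
    x=np.array([np.cos(th),np.sin(th)]);y=np.array([np.sin(th),-np.cos(th)])
    print('pose',p.round(4),'x at',np.degrees(th).round(1),'force',np.round(o['force'],1))
    for k in range(1,n+1):
        a=np.radians(a0+(a1-a0)*k/n); g=.015+gap0+(gap1-gap0)*k/n
        P=np.array(C)+R*np.array([np.cos(a),np.sin(a)])+g*np.array([np.sin(a),-np.cos(a)])
        d=P-p[:2]; w=(a-np.pi/2-th+np.pi)%(2*np.pi)-np.pi
        print('{"dx":%.2f,"dy":%.2f,"dz":%.2f,"yaw":%.2f,"claw":0},'%(d@x*10,d@y*10,(p[2]-z)*10,-w/(np.pi/2)),end='')
    print()
plan(*[float(v) if i!=2 else int(v) for i,v in enumerate(sys.argv[1:])])
E
python3 -m crank '[{"dx":0,"dy":0,"dz":0.3,"yaw":0,"claw":0},{"dx":0,"dy":0,"dz":0.6,"yaw":0,"claw":0},{"dx":0,"dy":0,"dz":0.85,"yaw":0,"claw":0},{"dx":0,"dy":0,"dz":0.85,"yaw":0,"claw":0}]'
python3 -m crank '[{"dx":0,"dy":0,"dz":0.2,"yaw":0,"claw":0},{"dx":0,"dy":0,"dz":0.4,"yaw":0,"claw":0},{"dx":0,"dy":0,"dz":0.6,"yaw":0,"claw":0},{"dx":0,"dy":0,"dz":0.78,"yaw":0,"claw":0},{"dx":0,"dy":0,"dz":0.78,"yaw":0,"claw":0},{"dx":0,"dy":0,"dz":0.78,"yaw":0,"claw":0}]'
python3 plan.py 119.4 119.4 10 0.026 0.003
```

```text
t: 5.47
eef_pos: [0.5848, -0.0247, 0.1275]
orientation: [0.966, 0.258, -0.003, -0.0]
force: [-0.1, 0.6, 0.5]
opening: 0.0002
grasp_force: 0.0
t: 5.97
eef_pos: [0.5873, -0.0252, 0.0544]
orientation: [0.966, 0.258, -0.0, 0.0]
force: [0.1, 0.4, 0.5]
opening: 0.0007
grasp_force: 0.0
pose [ 0.5873 -0.0252  0.0544] x at 29.9 force [0.1 0.4 0.5]
{"dx":-0.03,"dy":-0.07,"dz":0.01,"yaw":0.01,"claw":0},{"dx":-0.05,"dy":-0.07,"dz":0.01,"yaw":0.01,"claw":0},{"dx":-0.07,"dy":-0.07,"dz":0.01,"yaw":0.01,"claw":0},{"dx":-0.10,"dy":-0.07,"dz":0.01,"yaw":0.01,"claw":0},{"dx":-0.12,"dy":-0.07,"dz":0.01,"yaw":0.01,"claw":0},{"dx":-0.14,"dy":-0.07,"dz":0.01,"yaw":0.01,"claw":0},{"dx":-0.17,"dy":-0.07,"dz":0.01,"yaw":0.01,"claw":0},{"dx":-0.19,"dy":-0.07,"dz":0.01,"yaw":0.01,"claw":0},{"dx":-0.21,"dy":-0.07,"dz":0.01,"yaw":0.01,"claw":0},{"dx":-0.24,"dy":-0.07,"dz":0.01,"yaw":0.01,"claw":0},
```

```bash
python3 -m crank '[{"dx":-0.05,"dy":-0.04,"dz":0,"yaw":0,"claw":0},{"dx":-0.10,"dy":-0.07,"dz":0,"yaw":0,"claw":0},{"dx":-0.15,"dy":-0.07,"dz":0,"yaw":0,"claw":0},{"dx":-0.18,"dy":-0.07,"dz":0,"yaw":0,"claw":0},{"dx":-0.20,"dy":-0.07,"dz":0,"yaw":0,"claw":0},{"dx":-0.21,"dy":-0.07,"dz":0,"yaw":0,"claw":0},{"dx":-0.22,"dy":-0.07,"dz":0,"yaw":0,"claw":0},{"dx":-0.23,"dy":-0.07,"dz":0,"yaw":0,"claw":0},{"dx":-0.24,"dy":-0.07,"dz":0,"yaw":0,"claw":0}]'
python3 plan.py 118 135 18 0.002 0
```

```text
t: 6.72
eef_pos: [0.5627, -0.0309, 0.0534]
orientation: [0.966, 0.258, -0.0, 0.0]
force: [0.1, 0.2, -0.5]
opening: 0.0003
grasp_force: 0.0
pose [ 0.5627 -0.0309  0.0534] x at 29.9 force [ 0.1  0.2 -0.5]
{"dx":0.00,"dy":0.01,"dz":0.00,"yaw":0.01,"claw":0},{"dx":-0.01,"dy":0.00,"dz":0.00,"yaw":0.00,"claw":0},{"dx":-0.03,"dy":0.00,"dz":0.00,"yaw":-0.01,"claw":0},{"dx":-0.04,"dy":-0.00,"dz":0.00,"yaw":-0.02,"claw":0},{"dx":-0.05,"dy":-0.00,"dz":0.00,"yaw":-0.03,"claw":0},{"dx":-0.07,"dy":-0.01,"dz":0.00,"yaw":-0.04,"claw":0},{"dx":-0.08,"dy":-0.01,"dz":0.00,"yaw":-0.05,"claw":0},{"dx":-0.09,"dy":-0.01,"dz":0.00,"yaw":-0.06,"claw":0},{"dx":-0.11,"dy":-0.01,"dz":0.00,"yaw":-0.07,"claw":0},{"dx":-0.12,"dy":-0.01,"dz":0.00,"yaw":-0.08,"claw":0},{"dx":-0.13,"dy":-0.01,"dz":0.00,"yaw":-0.09,"claw":0},{"dx":-0.15,"dy":-0.01,"dz":0.00,"yaw":-0.10,"claw":0},{"dx":-0.16,"dy":-0.01,"dz":0.00,"yaw":-0.12,"claw":0},{"dx":-0.18,"dy":-0.01,"dz":0.00,"yaw":-0.13,"claw":0},{"dx":-0.19,"dy":-0.01,"dz":0.00,"yaw":-0.14,"claw":0},{"dx":-0.20,"dy":-0.01,"dz":0.00,"yaw":-0.15,"claw":0},{"dx":-0.22,"dy":-0.01,"dz":0.00,"yaw":-0.16,"claw":0},{"dx":-0.23,"dy":-0.01,"dz":0.00,"yaw":-0.17,"claw":0},
```

```bash
python3 -m crank '[{"dx":-0.01,"dy":0,"dz":0,"yaw":0,"claw":0},{"dx":-0.02,"dy":0,"dz":0,"yaw":-0.01,"claw":0},{"dx":-0.03,"dy":0,"dz":0,"yaw":-0.01,"claw":0},{"dx":-0.04,"dy":0,"dz":0,"yaw":-0.02,"claw":0},{"dx":-0.05,"dy":0,"dz":0,"yaw":-0.03,"claw":0},{"dx":-0.06,"dy":-0.01,"dz":0,"yaw":-0.04,"claw":0},{"dx":-0.07,"dy":-0.01,"dz":0,"yaw":-0.05,"claw":0},{"dx":-0.09,"dy":-0.01,"dz":0,"yaw":-0.06,"claw":0},{"dx":-0.10,"dy":-0.01,"dz":0,"yaw":-0.07,"claw":0},{"dx":-0.12,"dy":-0.01,"dz":0,"yaw":-0.08,"claw":0},{"dx":-0.13,"dy":-0.01,"dz":0,"yaw":-0.09,"claw":0},{"dx":-0.15,"dy":-0.01,"dz":0,"yaw":-0.10,"claw":0},{"dx":-0.16,"dy":-0.01,"dz":0,"yaw":-0.12,"claw":0},{"dx":-0.18,"dy":-0.01,"dz":0,"yaw":-0.13,"claw":0},{"dx":-0.19,"dy":-0.01,"dz":0,"yaw":-0.14,"claw":0},{"dx":-0.20,"dy":-0.01,"dz":0,"yaw":-0.15,"claw":0},{"dx":-0.22,"dy":-0.01,"dz":0,"yaw":-0.16,"claw":0},{"dx":-0.23,"dy":-0.01,"dz":0,"yaw":-0.17,"claw":0}]'
python3 plan.py 135 160 19 0 0
python3 -c "
from h import *
s=shot('top');t=shot('wrist');im=np.zeros((400,800,3),np.uint8)
im[:,:400]=cv2.resize(s['color'][140:280,265:405],(400,400),interpolation=3)[...,::-1]
im[:300,400:]=cv2.resize(t['color'],(400,300))[...,::-1]
cv2.imwrite('pics/c2.png',im)"
```

```text
t: 8.22
eef_pos: [0.5421, -0.0418, 0.0535]
orientation: [0.923, 0.385, -0.0, 0.0]
force: [1.2, 2.4, -1.4]
opening: 0.0006
grasp_force: 1.5
pose [ 0.5421 -0.0418  0.0535] x at 45.3 force [ 1.2  2.4 -1.4]
{"dx":-0.01,"dy":-0.00,"dz":0.00,"yaw":-0.01,"claw":0},{"dx":-0.03,"dy":-0.01,"dz":0.00,"yaw":-0.03,"claw":0},{"dx":-0.05,"dy":-0.01,"dz":0.00,"yaw":-0.04,"claw":0},{"dx":-0.07,"dy":-0.01,"dz":0.00,"yaw":-0.06,"claw":0},{"dx":-0.08,"dy":-0.01,"dz":0.00,"yaw":-0.07,"claw":0},{"dx":-0.10,"dy":-0.01,"dz":0.00,"yaw":-0.08,"claw":0},{"dx":-0.12,"dy":-0.02,"dz":0.00,"yaw":-0.10,"claw":0},{"dx":-0.14,"dy":-0.02,"dz":0.00,"yaw":-0.11,"claw":0},{"dx":-0.15,"dy":-0.02,"dz":0.00,"yaw":-0.13,"claw":0},{"dx":-0.17,"dy":-0.02,"dz":0.00,"yaw":-0.14,"claw":0},{"dx":-0.19,"dy":-0.02,"dz":0.00,"yaw":-0.16,"claw":0},{"dx":-0.21,"dy":-0.01,"dz":0.00,"yaw":-0.17,"claw":0},{"dx":-0.22,"dy":-0.01,"dz":0.00,"yaw":-0.19,"claw":0},{"dx":-0.24,"dy":-0.01,"dz":0.00,"yaw":-0.20,"claw":0},{"dx":-0.26,"dy":-0.01,"dz":0.00,"yaw":-0.22,"claw":0},{"dx":-0.28,"dy":-0.01,"dz":0.00,"yaw":-0.23,"claw":0},{"dx":-0.29,"dy":-0.00,"dz":0.00,"yaw":-0.25,"claw":0},{"dx":-0.31,"dy":0.00,"dz":0.00,"yaw":-0.26,"claw":0},{"dx":-0.33,"dy":0.00,"dz":0.00,"yaw":-0.27,"claw":0},
```

View pics/c2.png

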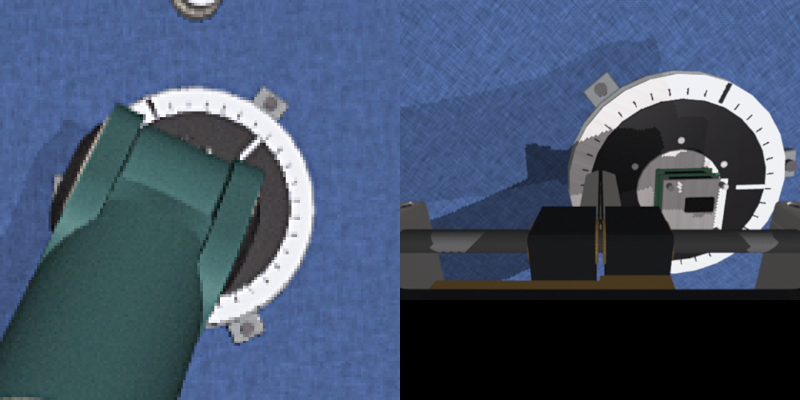

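The contact is working: the index mark is now at top-crop (261,141), turned about 15°, with about 3 N on the finger. The wrist view shows both the long line and the mark.

```bash
python3 -m crank '[{"dx":-0.01,"dy":0,"dz":0,"yaw":-0.01,"claw":0},{"dx":-0.03,"dy":-0.01,"dz":0,"yaw":-0.03,"claw":0},{"dx":-0.05,"dy":-0.01,"dz":0,"yaw":-0.04,"claw":0},{"dx":-0.07,"dy":-0.01,"dz":0,"yaw":-0.06,"claw":0},{"dx":-0.08,"dy":-0.01,"dz":0,"yaw":-0.07,"claw":0},{"dx":-0.10,"dy":-0.01,"dz":0,"yaw":-0.08,"claw":0},{"dx":-0.12,"dy":-0.02,"dz":0,"yaw":-0.10,"claw":0},{"dx":-0.14,"dy":-0.02,"dz":0,"yaw":-0.11,"claw":0},{"dx":-0.15,"dy":-0.02,"dz":0,"yaw":-0.13,"claw":0},{"dx":-0.17,"dy":-0.02,"dz":0,"yaw":-0.14,"claw":0},{"dx":-0.19,"dy":-0.02,"dz":0,"yaw":-0.16,"claw":0},{"dx":-0.21,"dy":-0.01,"dz":0,"yaw":-0.17,"claw":0},{"dx":-0.22,"dy":-0.01,"dz":0,"yaw":-0.19,"claw":0},{"dx":-0.24,"dy":-0.01,"dz":0,"yaw":-0.20,"claw":0},{"dx":-0.26,"dy":-0.01,"dz":0,"yaw":-0.22,"claw":0},{"dx":-0.28,"dy":-0.01,"dz":0,"yaw":-0.23,"claw":0},{"dx":-0.29,"dy":0,"dz":0,"yaw":-0.25,"claw":0},{"dx":-0.31,"dy":0,"dz":0,"yaw":-0.26,"claw":0},{"dx":-0.33,"dy":0,"dz":0,"yaw":-0.27,"claw":0}]'
python3 plan.py 160 185 19 0 0
```

```text
t: 9.9
eef_pos: [0.519, -0.0652, 0.0535]
orientation: [0.822, 0.57, 0.0, 0.0]
force: [3.7, 1.9, -0.3]
opening: 0.0004
grasp_force: 1.5
pose [ 0.519  -0.0652  0.0535] x at 69.5 force [ 3.7  1.9 -0.3]
{"dx":-0.02,"dy":0.00,"dz":0.01,"yaw":-0.02,"claw":0},{"dx":-0.04,"dy":-0.00,"dz":0.01,"yaw":-0.03,"claw":0},{"dx":-0.05,"dy":-0.00,"dz":0.01,"yaw":-0.05,"claw":0},{"dx":-0.07,"dy":-0.01,"dz":0.01,"yaw":-0.06,"claw":0},{"dx":-0.09,"dy":-0.01,"dz":0.01,"yaw":-0.08,"claw":0},{"dx":-0.11,"dy":-0.01,"dz":0.01,"yaw":-0.09,"claw":0},{"dx":-0.12,"dy":-0.01,"dz":0.01,"yaw":-0.11,"claw":0},{"dx":-0.14,"dy":-0.01,"dz":0.01,"yaw":-0.12,"claw":0},{"dx":-0.16,"dy":-0.01,"dz":0.01,"yaw":-0.14,"claw":0},{"dx":-0.18,"dy":-0.01,"dz":0.01,"yaw":-0.15,"claw":0},{"dx":-0.19,"dy":-0.01,"dz":0.01,"yaw":-0.17,"claw":0},{"dx":-0.21,"dy":-0.01,"dz":0.01,"yaw":-0.18,"claw":0},{"dx":-0.23,"dy":-0.01,"dz":0.01,"yaw":-0.20,"claw":0},{"dx":-0.25,"dy":-0.00,"dz":0.01,"yaw":-0.21,"claw":0},{"dx":-0.26,"dy":-0.00,"dz":0.01,"yaw":-0.22,"claw":0},{"dx":-0.28,"dy":0.00,"dz":0.01,"yaw":-0.24,"claw":0},{"dx":-0.30,"dy":0.01,"dz":0.01,"yaw":-0.25,"claw":0},{"dx":-0.32,"dy":0.01,"dz":0.01,"yaw":-0.27,"claw":0},{"dx":-0.33,"dy":0.01,"dz":0.01,"yaw":-0.28,"claw":0},
```

```bash
python3 -m crank '[{"dx":-0.02,"dy":0,"dz":0,"yaw":-0.02,"claw":0},{"dx":-0.04,"dy":0,"dz":0,"yaw":-0.03,"claw":0},{"dx":-0.05,"dy":0,"dz":0,"yaw":-0.05,"claw":0},{"dx":-0.07,"dy":-0.01,"dz":0,"yaw":-0.06,"claw":0},{"dx":-0.09,"dy":-0.01,"dz":0,"yaw":-0.08,"claw":0},{"dx":-0.11,"dy":-0.01,"dz":0,"yaw":-0.09,"claw":0},{"dx":-0.12,"dy":-0.01,"dz":0,"yaw":-0.11,"claw":0},{"dx":-0.14,"dy":-0.01,"dz":0,"yaw":-0.12,"claw":0},{"dx":-0.16,"dy":-0.01,"dz":0,"yaw":-0.14,"claw":0},{"dx":-0.18,"dy":-0.01,"dz":0,"yaw":-0.15,"claw":0},{"dx":-0.19,"dy":-0.01,"dz":0,"yaw":-0.17,"claw":0},{"dx":-0.21,"dy":-0.01,"dz":0,"yaw":-0.18,"claw":0},{"dx":-0.23,"dy":-0.01,"dz":0,"yaw":-0.20,"claw":0},{"dx":-0.25,"dy":0,"dz":0,"yaw":-0.21,"claw":0},{"dx":-0.26,"dy":0,"dz":0,"yaw":-0.22,"claw":0},{"dx":-0.28,"dy":0,"dz":0,"yaw":-0.24,"claw":0},{"dx":-0.30,"dy":0.01,"dz":0,"yaw":-0.25,"claw":0},{"dx":-0.32,"dy":0.01,"dz":0,"yaw":-0.27,"claw":0},{"dx":-0.33,"dy":0.01,"dz":0,"yaw":-0.28,"claw":0}]'
python3 plan.py 185 197 10 0 0

```

```text
t: 11.48
eef_pos: [0.5085, -0.0965, 0.0535]
orientation: [0.677, 0.736, 0.0, 0.0]
force: [2.1, 3.7, -2.3]
opening: 0.0005
grasp_force: 1.4
pose [ 0.5085 -0.0965  0.0535] x at 94.8 force [ 2.1  3.7 -2.3]
{"dx":-0.02,"dy":-0.00,"dz":0.00,"yaw":-0.02,"claw":0},{"dx":-0.03,"dy":-0.00,"dz":0.00,"yaw":-0.03,"claw":0},{"dx":-0.05,"dy":-0.01,"dz":0.00,"yaw":-0.04,"claw":0},{"dx":-0.07,"dy":-0.01,"dz":0.00,"yaw":-0.06,"claw":0},{"dx":-0.08,"dy":-0.01,"dz":0.00,"yaw":-0.07,"claw":0},{"dx":-0.10,"dy":-0.01,"dz":0.00,"yaw":-0.08,"claw":0},{"dx":-0.11,"dy":-0.01,"dz":0.00,"yaw":-0.10,"claw":0},{"dx":-0.13,"dy":-0.01,"dz":0.00,"yaw":-0.11,"claw":0},{"dx":-0.15,"dy":-0.01,"dz":0.00,"yaw":-0.12,"claw":0},{"dx":-0.16,"dy":-0.01,"dz":0.00,"yaw":-0.14,"claw":0},
```

Next I'll push to about 197°, roughly 6° short, then look closely.

```bash
python3 -m crank '[{"dx":-0.02,"dy":0,"dz":0,"yaw":-0.02,"claw":0},{"dx":-0.03,"dy":0,"dz":0,"yaw":-0.03,"claw":0},{"dx":-0.05,"dy":-0.01,"dz":0,"yaw":-0.04,"claw":0},{"dx":-0.07,"dy":-0.01,"dz":0,"yaw":-0.06,"claw":0},{"dx":-0.08,"dy":-0.01,"dz":0,"yaw":-0.07,"claw":0},{"dx":-0.10,"dy":-0.01,"dz":0,"yaw":-0.08,"claw":0},{"dx":-0.11,"dy":-0.01,"dz":0,"yaw":-0.10,"claw":0},{"dx":-0.13,"dy":-0.01,"dz":0,"yaw":-0.11,"claw":0},{"dx":-0.15,"dy":-0.01,"dz":0,"yaw":-0.12,"claw":0},{"dx":-0.16,"dy":-0.01,"dz":0,"yaw":-0.14,"claw":0},{"dx":-0.16,"dy":-0.01,"dz":0,"yaw":-0.14,"claw":0}]'
python3 -c "
from h import *
s=shot('top');t=shot('wrist');im=np.zeros((500,800,3),np.uint8)
im[:400,:400]=cv2.resize(s['color'][160:230,300:370],(400,400),interpolation=3)[...,::-1]
p=proj(t,(.665,-.068,.024)).astype(int);print(p)
a=max(p[1]-50,0);b=max(p[0]-50,0);b=min(b,460);print(b,a)
im[:400,400:]=cv2.resize(t['color'][a:a+100,b:b+100],(400,400),interpolation=3)[...,::-1]
cv2.imwrite('pics/c3.png',im)"
```

```text
t: 12.4
eef_pos: [0.5086, -0.1127, 0.0535]
orientation: [0.592, 0.806, -0.0, 0.0]
force: [-1.1, 0.5, 0.7]
opening: 0.0006
grasp_force: 0.6
[512 247]
460 197
```

View pics/c3.png

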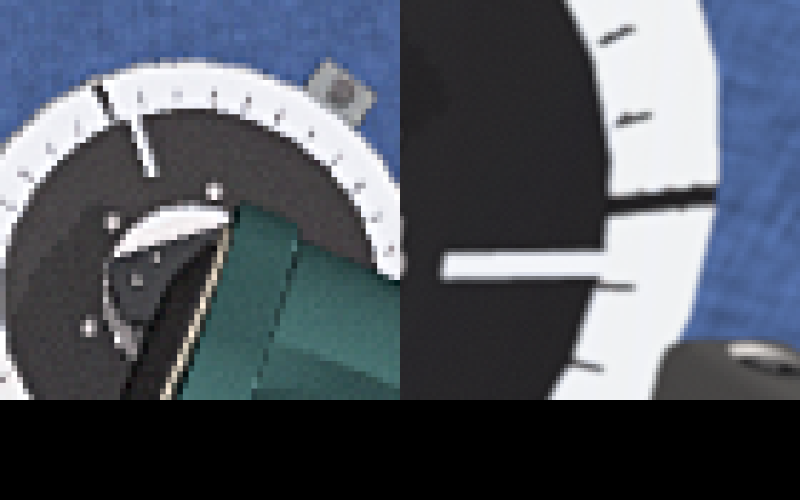

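In the wrist crop, the line's inner end is at (608,207) and the mark's outer end is at (605,263), a few degrees short. I'll compute how far.

```bash
python3 -c "
from h import *
np.set_printoptions(precision=4,suppress=True)
t=shot('wrist');C=np.array([.5847,-.1052])
a=lambda v:np.degrees(np.arctan2(v[1],v[0]))
for n,p,z in [('lin',(208,207),.024),('lout',(315,195),.024),('iout',(205,263),.028),('iin',(42,268),.028)]:
  w=atz(t,(460+p[0]/4-.4,197+p[1]/4-.4),z)[:2]; print(n,w,a(w-C),np.linalg.norm(w-C))
"; python3 plan.py 197 205 8 0 0
```

```text
lin [ 0.6651 -0.0691] 24.186564278597498 0.0881049952672033
lout [ 0.6818 -0.0616] 24.191978707431154 0.10649461711640237
iout [ 0.6661 -0.078 ] 18.499604929949516 0.0858042251947016
iin [ 0.6394 -0.0872] 18.199219543573758 0.057612348868157075
pose [ 0.509  -0.1125  0.0536] x at 107.2 force [ 0.6  0.5 -0.4]
{"dx":-0.01,"dy":-0.01,"dz":0.01,"yaw":-0.01,"claw":0},{"dx":-0.03,"dy":-0.01,"dz":0.01,"yaw":-0.02,"claw":0},{"dx":-0.04,"dy":-0.01,"dz":0.01,"yaw":-0.03,"claw":0},{"dx":-0.05,"dy":-0.01,"dz":0.01,"yaw":-0.04,"claw":0},{"dx":-0.07,"dy":-0.02,"dz":0.01,"yaw":-0.05,"claw":0},{"dx":-0.08,"dy":-0.02,"dz":0.01,"yaw":-0.06,"claw":0},{"dx":-0.09,"dy":-0.02,"dz":0.01,"yaw":-0.08,"claw":0},{"dx":-0.11,"dy":-0.02,"dz":0.01,"yaw":-0.09,"claw":0},
```

```bash
python3 -m crank '[{"dx":-0.01,"dy":0,"dz":0,"yaw":-0.01,"claw":0},{"dx":-0.02,"dy":0,"dz":0,"yaw":-0.02,"claw":0},{"dx":-0.03,"dy":-0.01,"dz":0,"yaw":-0.02,"claw":0},{"dx":-0.04,"dy":-0.01,"dz":0,"yaw":-0.03,"claw":0},{"dx":-0.05,"dy":-0.01,"dz":0,"yaw":-0.04,"claw":0},{"dx":-0.055,"dy":-0.01,"dz":0,"yaw":-0.05,"claw":0},{"dx":-0.06,"dy":-0.01,"dz":0,"yaw":-0.05,"claw":0},{"dx":-0.065,"dy":-0.01,"dz":0,"yaw":-0.06,"claw":0},{"dx":-0.07,"dy":-0.01,"dz":0,"yaw":-0.06,"claw":0},{"dx":-0.075,"dy":-0.01,"dz":0,"yaw":-0.06,"claw":0},{"dx":-0.075,"dy":-0.01,"dz":0,"yaw":-0.06,"claw":0}]'
python3 -c "
from h import *
s=shot('top');t=shot('wrist');im=np.zeros((400,800,3),np.uint8)
im[:400,:400]=cv2.resize(s['color'][160:230,300:370],(400,400),interpolation=3)[...,::-1]
p=proj(t,(.665,-.069,.024)).astype(int);print(p)
a=max(p[1]-50,0);b=max(p[0]-50,0);b=min(b,460);print(b,a)
im[:400,400:]=cv2.resize(t['color'][a:a+100,b:b+100],(400,400),interpolation=3)[...,::-1]
cv2.imwrite('pics/c4.png',im)"
```

```text
t: 13.47
eef_pos: [0.5099, -0.1198, 0.0535]
orientation: [0.554, 0.832, -0.0, -0.0]
force: [-2.4, 1.5, 0.6]
opening: 0.0008
grasp_force: 1.1
[510 259]
460 209
```

View pics/c4.png

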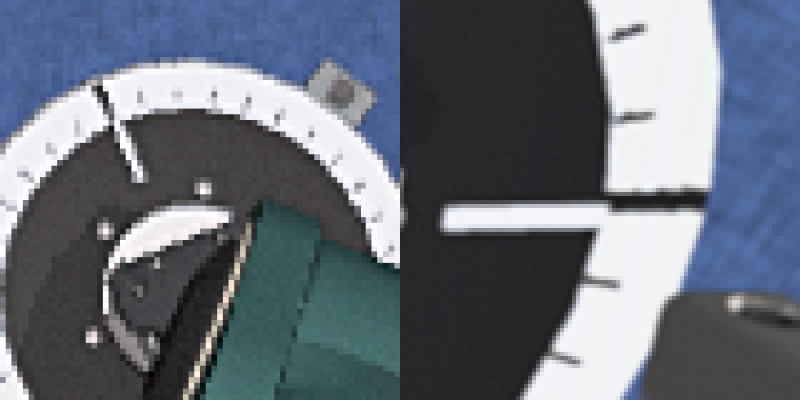

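```bash
python3 -c "
from h import *
np.set_printoptions(precision=4,suppress=True)
t=shot('wrist');C=np.array([.5847,-.1052])
a=lambda v:np.degrees(np.arctan2(v[1],v[0]))
for n,p,z in [('lin',(208,202),.024),('lout',(306,199),.024),('iout',(205,214.5),.028),('iin',(42,219),.028)]:
  w=atz(t,(460+p[0]/4-.4,209+p[1]/4-.4),z)[:2]; print(n,w,a(w-C),np.linalg.norm(w-C))
"
```

```text
lin [ 0.6658 -0.0685] 24.326520829123538 0.08901852946103135
lout [ 0.6815 -0.0614] 24.367155932437147 0.10623870555706857
iout [ 0.6629 -0.0703] 24.040111136212136 0.0856597460471636
iin [ 0.6373 -0.0819] 23.864914081347365 0.05748650581311104
```

The mark is within about 0.4° of the line, well inside the 3.3° tolerance. I'll back away from the pin, rise and check.

```bash
python3 -m crank '[{"dx":0.05,"dy":-0.02,"dz":0,"yaw":0,"claw":0},{"dx":0.12,"dy":-0.05,"dz":0,"yaw":0,"claw":0},{"dx":0.2,"dy":-0.08,"dz":0,"yaw":0,"claw":0},{"dx":0.2,"dy":-0.08,"dz":-0.2,"yaw":0,"claw":0},{"dx":0.2,"dy":-0.08,"dz":-0.5,"yaw":0,"claw":0},{"dx":0.2,"dy":-0.08,"dz":-0.8,"yaw":0,"claw":0},{"dx":0.2,"dy":-0.08,"dz":-0.8,"yaw":0,"claw":0},{"dx":0.2,"dy":-0.08,"dz":-0.8,"yaw":0,"claw":0},{"dx":0.2,"dy":-0.08,"dz":-0.8,"yaw":0,"claw":0},{"dx":0.2,"dy":-0.08,"dz":-0.8,"yaw":0,"claw":0},{"dx":0.2,"dy":-0.08,"dz":-0.8,"yaw":0,"claw":0}]'
python3 -c "
from h import *
s=shot('top');t=shot('wrist');im=np.zeros((400,800,3),np.uint8)
im[:400,:400]=cv2.resize(s['color'][160:230,300:370],(400,400),interpolation=3)[...,::-1]
im[:300,400:]=cv2.resize(t['color'],(400,300))[...,::-1]
cv2.imwrite('pics/c5.png',im)"
```

```text
t: 14.53
eef_pos: [0.4943, -0.1041, 0.1326]
orientation: [0.554, 0.832, -0.0, -0.001]
force: [-0.6, -0.7, -0.0]
opening: 0.0007
grasp_force: 0.0
```

View pics/c5.png

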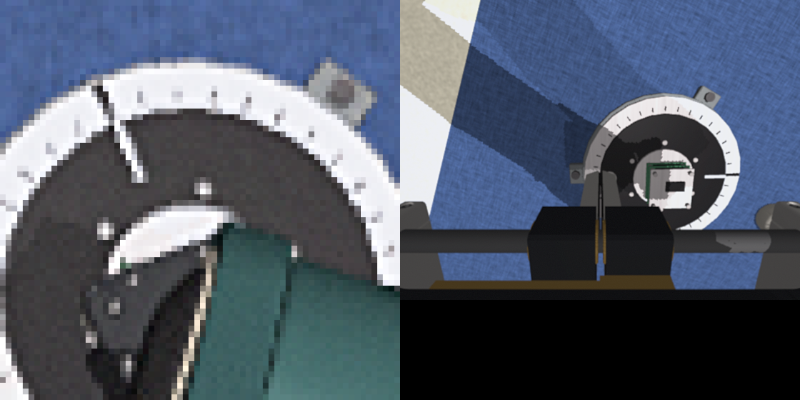

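The mark still lines up with the long line (top crop about (118,125), wrist crop about (725,176)), and the robot is clear of everything.

```bash
python3 -c "
from workcell import hand_in
print(hand_in())"
```

```text
the job is handed in; nothing more can be done
None
```

I pushed the dial about 84° counter-clockwise by its pin and handed the job in; by my last close measurement the index mark was within about 0.4° of the long target line, and the robot was clear of everything.

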